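# Ready the pump-up glass lifter: shut its release, pump until the pin is out

### The arm

A 6-joint arm with a two-finger parallel gripper is mounted at the origin on a cart in front of the work surface, level with it; the furniture and walls round the work are solid. World frame = base frame: x ahead of the robot, y to its left, z up, the work surface at z = 0. Lengths are in m, angles in degrees, forces in N, time in s.
With the tool pointing down it reaches from about 0.35 to 0.875 m from the base axis. Payload 4.2 kg.
Tool frame: the origin (TCP) lies on the centre line of the jaws, within the pads' length; the fingertips stand 19 mm ahead of it and the grasp point (between the pads) is the TCP; z points along the fingers, y is the line along which they close (so a half turn about z gives the same grasp; the last joint's range is limited). The gripper opens to 87 mm and grips with 3 to 60 N. Pads are 19 mm wide; open, the fingers measure 117 mm over their backs; the gripper's body (75 mm by 190 mm) begins 51 mm behind the grasp point.
Start: joints at [83.801, 22.042, 0.453, 0, -68.411, -14.817], TCP at [0.224, 0.583, 0.242] pointing down, gripper open.
Joint ranges: [-179.83, 179.83], [-69.29, 118.12], [-61.27, 80.66], [-181.25, 117.63], [-171.15, -9.14], [-177.46, 177.46]. Speed limits (degrees/s): [159.86, 159.86, 180, 180, 180, 180].

### API

Orientations are given as a 3x3 rotation matrix whose columns are the frame's x, y, z axes.
In Python, from rig import manip gives the robot as it stands.
- The arm moves only by the tool arm_command, never from a script. Its argument "motion" is a list of rows, each a list of 3 entries, a list of its own where there are three numbers: the opening, from 0 (shut) to 1 (fully open), then the shift along the world's x, y, z in cm, then the turn about the world's z in rad. A call has 1 to 8 rows; each row shifts and turns the commanded pose from where the row before left it; what a row does not reach is not made up. A row lasts 1/12 s, in which the tool goes at most 41.7 mm and 7.16 degrees, less where a joint would pass 70% of its speed; a pose out of reach is approached as far as the arm can. A call with a gripper value outside its range is refused whole. The fingers move at their own pace and stop on an object; "grip_force" is the grip in N (left out, the last holds). Time passes only in rows, so rows that do not move let the fingers close. It gives the time, the measured TCP pose, the force, the opening and the grip force at its end, in the units of the state.
- manip.get_state(): the state, without advancing time (a new reading comes with each control period).
- manip.snapshot(name): name is "scene" or "top" or "wrist"; returns the picture (400x640x3 uint8, blue, green, red); there is no depth.
- manip.camera_params(name): a dict with "fovy" (degrees; the focal length in pixels is half the picture's height over the tangent of half this angle, whatever the lens; pixels are square), "cx", "cy" (the principal point, pixels), "pose" (4x4, takes a point from camera to world coordinates). Camera axes: x right, y down, z forward; pixel columns grow to the right and rows downward; lengths in m; the calibration is good to about 2 mm. A picture is of the moment at which its call begins: read the wrist's pose just before it. camera_params takes no time and is no camera call; for the wrist camera it gives the pose at the moment of the call.
- manip.finish_job(): hands the job in; it is judged then, once.
The state is a dict: "time": time; "q": joint angles; "qvel": joint speeds; "effort": joint torques, N m; "ee_pos": TCP position; "ee_rot": TCP orientation; "contact_force": force on the tool from outside, world axes, zero at the start; "ft_torque": the same for the moment, N m; "grip_width": finger opening in m; "gripper_force": force on a finger pad.
Only numpy, scipy, OpenCV 4.12 (cv2) and the standard library are available. Lean on these libraries where they do the work, as an engineer would, in place of code of your own. Each camera call takes 0.05 s, during which the arm holds its last target. There are 200 camera calls.

### The job

The glass plate that keeps the parchment flat on the light pad is to be taken off with the pump-up vacuum lifter standing on it; make the lifter ready with your fingertips. Push its orange release lever fully shut, then press the black plunger all the way down and let it spring fully back up, as many times as it takes, until the red indicator pin stands fully out with its white ring clear of the turret; finish with the plunger up and your hand away. Only push and press: do not lift, drag or tip the lifter or the glass, keep off the bare glass and the pin, and leave the jar, the spool and the loupe where they are.

Things in the scene. Friction and masses are not known exactly. Their poses are not given: they have to be found in the camera images.
- glass_lifter: Pump-up vacuum lifter, loose, 1.1 kg, on the glass plate. Origin: centre of the underside of its round black rubber cup (140 mm across); z up. On it a grey housing, 46 mm in x by 114 mm in y, top at z = 48 mm; on the housing at x = -5 mm: pump at y = +30, pin turret at y = -8, release lever pivot at y = -42 mm. At x = +38 mm a carrying handle along y, top at z = 86 mm (not needed).
- plunger_top (a point): Centre of the top of the plunger's round black mushroom button (37 mm across, 11 mm thick), 123 mm above the lifter's origin when up; moves down with the plunger. The barrel below it ends 84 mm above the origin.
- plunger (a joint): Travel of the plunger: 0 fully up, 0.024 m fully down. Its spring takes about 4 N to start, 11 N at the bottom, and returns it in about 0.2 s. A stroke counts only if it goes down 20 mm or more and back to within 2 mm of the top, with the release lever shut. 4 or 5 such strokes are needed (not known beforehand); more do no harm.
- pin_tip (a point): Tip of the red indicator pin (8 mm thick), which rises from the top of the indicator turret (20 mm across, top 66 mm above the lifter's origin).
- pin (a joint): How far the red pin stands out of its turret (m): negative = sunk out of sight, 0 = flush, 0.018 = fully out, when the 3 mm white ring round its foot is clear of the turret. It rises with counting strokes, about 5 mm each, and stays; it sinks back when the release lever is opened.
- release_knob (a point): Centre of the top of the upright round orange knob (13 mm across) at the free end of the release lever. The knob's top is 80 mm above the lifter's origin and it stands 19 mm above the lever's flat arm.
- release (a joint): Angle of the release lever (rad) about the vertical: 0 = fully shut against its stop, up to 1.4 = open. Its knob is 50 mm from the pivot: shut, it lies on the lifter's -x side of the pivot; opening swings it counter-clockwise seen from above, towards the lifter's -y. Stays where left; about 1 N at the knob moves it.
- glass_plate: Loose sheet of clear glass, 240 x 310 x 6 mm, 1.1 kg, lying on the light pad. Origin: centre of its underside (the top is 6 mm higher).
- light_pad: Flat light pad, 280 x 380 x 10 mm, fixed on the bench, pale blue with black ends; a brown parchment leaf lies on it under the glass. Origin: centre of its underside, on the bench top.
- jar_pigment: Small round glass jar of reddish pigment with a grey lid, 56 mm across, 54 mm high, loose on the bench; origin at the centre of its underside.
- spool: Wooden spool of pale linen thread, 33 mm across, 40 mm high, standing loose on the bench; origin at the centre of its underside.
- loupe: Folded black linen loupe, 42 x 42 x 10 mm, lying loose on the bench; origin at the centre of its underside.

How it is judged (in metres and radians):
On the way, in this order (a step that is already met when the one before it is completed fails the run):
1. the release lever is swung fully shut (value of joint release below 0.12 rad), for 0.2 s.
2. the plunger has been pumped until the pin stands fully out (value of joint pin above 0.0165 m and value of joint release below 0.12 rad), for 0.2 s.
At the end, for the whole second after the job is handed in: The pin stands at least 16.5 mm out of the turret, the release lever is within 0.12 rad of shut, the plunger is up (within 3 mm), the lifter stands at rest and level on the glass within 30 mm of where it was, the glass within 20 mm of where it was, the jar, spool and loupe within 20 mm (all of step 2 and value of joint plunger below 0.003 m and linear speed of glass_lifter below 0.01 m/s and angle between glass_lifter's own z axis and vertical below 0.05 rad and z of glass_lifter in the frame of glass_plate below 0.009 m and distance of glass_lifter from where it was at the start of the episode below 0.03 m and distance of each of glass_plate, jar_pigment, spool, loupe from where it was at the start of the episode below 0.02 m); the robot touches nothing.
It fails at once if the lifter is lifted off the glass or tipped (z of glass_lifter in the frame of glass_plate above 0.012 m or angle between glass_lifter's own z axis and vertical above 0.15 rad).
It fails at once if the lifter or the glass is dragged (30 mm, 20 mm) or the glass lifted (distance of glass_lifter from where it was at the start of the episode above 0.03 m or distance of glass_plate from where it was at the start of the episode above 0.02 m or height (world z) of glass_plate above 0.02 m).
It fails at once if the hand presses on the bare glass (contact force between any of the fingers, the arm and glass_plate above 2 N).
It fails at once if the hand touches the indicator pin (contact force between any of the fingers, the arm and pin_c0 above 1 N).
It fails at once if the jar, the spool or the loupe is moved (distance of any of jar_pigment, spool, loupe from where it was at the start of the episode above 0.02 m).
It also fails if it takes over 58 s, if anything falls off the work surface, if the arm or the gripper's body presses on something with over 40 N, if the wrist force passes 120 N, or if a joint passes its speed limit or range.

## Working session

There is one attempt and no reset: what is moved stays moved. The work goes in short steps, Python scripts to look and compute and a tool call to move; the robot and the scene stay as the last step left them, time stands still between calls to the robot, and variables do not carry over. Pictures are saved under pics/ and viewed, at most 10 in all, crops included, and the job is handed in when it is done.

Besides the shell and the picture viewer there is one more tool, called after "Emit:" as name(argument=value, ...), one argument or row to a line, values as JSON. arm_command: Moves the arm, as the interface text tells. Its arguments: {"type":"object","properties":{"motion":{"type":"array","items":{"type":"array"}},"grip_force":{"type":"number"}},"required":["motion"]}

```bash
mkdir -p pics
cat > h.py <<'E'
import numpy as np, cv2
from rig import manip
def ray(name,u,v,z):
    p=manip.camera_params(name); f=200/np.tan(np.radians(p["fovy"])/2)
    T=np.array(p["pose"]); d=T[:3,:3]@np.array([(u-p["cx"])/f,(v-p["cy"])/f,1]); o=T[:3,3]
    return o+d*(z-o[2])/d[2]
def proj(name,X):
    p=manip.camera_params(name); f=200/np.tan(np.radians(p["fovy"])/2)
    T=np.array(p["pose"]); c=T[:3,:3].T@(np.array(X)-T[:3,3]); return c[0]/c[2]*f+p["cx"],c[1]/c[2]*f+p["cy"]
E
python3 - <<'E'
from h import *
for n in ["scene","top"]:
    cv2.imwrite(f"pics/{n}0.png",manip.snapshot(n)); p=manip.camera_params(n); print(n,p["fovy"],np.round(p["pose"],3).tolist())
s=manip.get_state(); print(s["time"],s["ee_pos"],np.round(s["ee_rot"],3).tolist(),s["grip_width"],s["contact_force"])
E
```

```text
scene 42.705536678177154 [[0.399, -0.645, 0.652, -0.229], [-0.917, -0.268, 0.296, -0.232], [-0.016, -0.716, -0.698, 0.887], [0.0, 0.0, 0.0, 1.0]]
top 44.908185811185874 [[-0.011, -0.995, 0.099, 0.355], [-1.0, 0.013, 0.016, 0.098], [-0.017, -0.098, -0.995, 1.464], [0.0, 0.0, 0.0, 1.0]]
0.1 [0.22395045 0.58296965 0.24057937] [[0.933, -0.359, -0.001], [-0.359, -0.933, -0.002], [0.0, 0.002, -1.0]] 0.0872406176061026 [0.08411734 0.24772653 0.13941591]
```

View pics/top0.png

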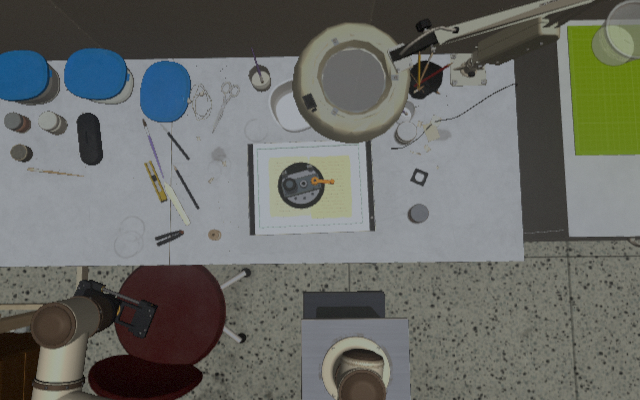

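View pics/scene0.png

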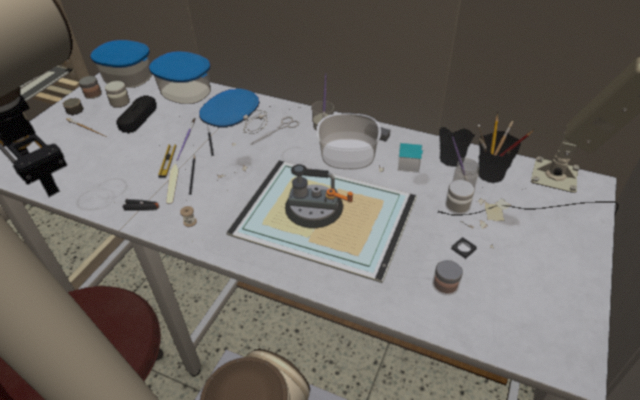

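The top view shows the lifter at about (301,185) and its orange lever pointing right to (330,182), which is -y in world. The pump is on the left at about (290,185). The jar is at (418,213), the loupe at (418,177) and the spool at (214,235).

Run:
```python
import cv2,numpy as np
a=cv2.imread("pics/top0.png")[150:220,265:345]; b=cv2.imread("pics/scene0.png")[155:235,275:365]
a=cv2.resize(a,(640,560),interpolation=cv2.INTER_CUBIC); cv2.imwrite("pics/c1.png",a)
b=cv2.resize(b,(630,560),interpolation=cv2.INTER_CUBIC); cv2.imwrite("pics/c2.png",b)
```

```text
(no output)
```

View pics/c1.png

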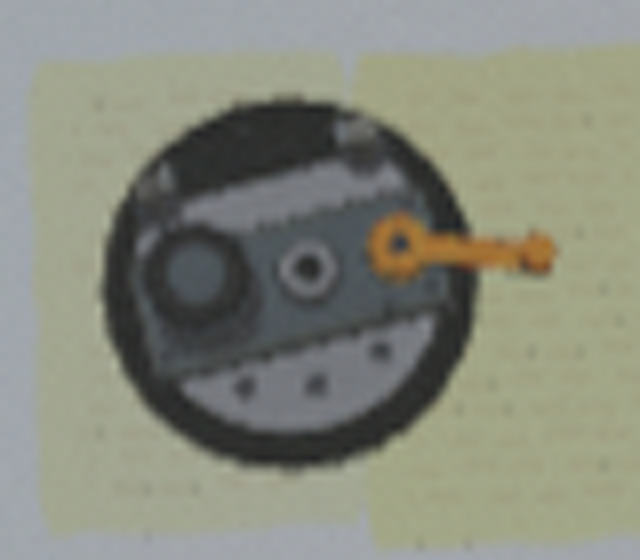

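View pics/c2.png

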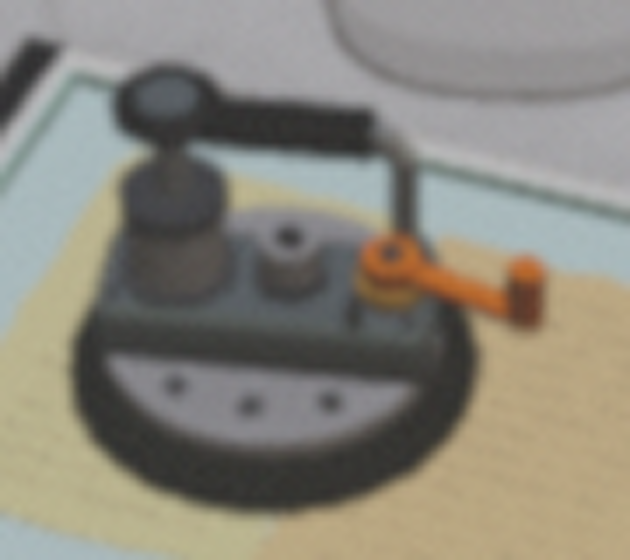

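c1 (8x) shows the plunger at (197,273), the turret at (307,267), the pivot at (400,243) and the knob at (541,253). c2 (7x) shows the plunger top at (168,97), the turret at (290,238), the pivot at (388,250) and the knob at (525,270).

Run:
```python
from h import *
t=lambda u,v:(u/8+265,v/8+150); s=lambda u,v:(u/7+275,v/7+155)
for n,z,a,b in [("plunger",.139,t(197,273),s(168,97)),("turret",.082,t(307,267),s(290,238)),("pivot",.076,t(400,243),s(388,250)),("knob",.096,t(541,253),s(525,270)),("cup",.026,t(291,283),None)]:
    print(n,np.round(ray("top",*a,z),4), np.round(ray("scene",*b,z),4) if b else "")
for n,u,v,z in [("jar",418,212,.05),("spool",214,235,.04),("loupe",418,177,.01)]: print(n,ray("top",u,v,z).round(3))
```

```text
plunger [0.5367 0.1815 0.139 ] [0.5363 0.179  0.139 ]
turret [0.5462 0.1454 0.082 ] [0.5461 0.1425 0.082 ]
pivot [0.5553 0.1119 0.076 ] [0.559 0.113 0.076]
knob [0.5481 0.0615 0.096 ] [0.5478 0.0603 0.096 ]
cup [0.5479 0.1534 0.026 ] 
jar [ 0.462 -0.187  0.05 ]
spool [0.402 0.412 0.04 ]
loupe [ 0.571 -0.199  0.01 ]
```

Emit:
arm_command(
  motion=[
    [0,[2.14,-3.36,-0.3],-0.092],
    [0,[2.14,-3.36,-0.3],-0.092],
    [0,[2.14,-3.36,-0.3],-0.092],
    [0,[2.14,-3.36,-0.3],-0.092],
    [0,[2.14,-3.36,-0.3],0],
    [0,[2.14,-3.36,-0.3],0],
    [0,[2.14,-3.36,-0.3],0],
    [0,[2.14,-3.36,-0.3],0],
  ],
)

```text
time: 0.77
ee_pos: [0.3957, 0.3127, 0.2172]
ee_rot: [[0.742, -0.67, -0.0], [-0.67, -0.742, -0.0], [-0.0, 0.001, -1.0]]
contact_force: [-0.1, -0.4, 0.2]
grip_width: 0.0416
gripper_force: 0.0
```

Emit:
arm_command(
  motion=[
    [0,[2.14,-3.36,-0.3],0],
    [0,[2.14,-3.36,-0.3],0],
    [0,[2.14,-3.36,-0.3],0],
    [0,[2.14,-3.36,-0.3],0],
    [0,[2.14,-3.36,-0.3],0],
    [0,[2.14,-3.36,-0.3],0],
    [0,[2.14,-3.36,-0.3],0],
    [0,[2.14,-3.36,-0.3],0],
  ],
)

```text
time: 1.43
ee_pos: [0.567, 0.0439, 0.1931]
ee_rot: [[0.742, -0.67, -0.001], [-0.67, -0.742, -0.0], [-0.0, 0.0, -1.0]]
contact_force: [-0.3, 0.3, -0.3]
grip_width: 0.0007
gripper_force: 0.0
```

Run:
```python
from h import *
s=manip.get_state(); print(s["time"],s["ee_pos"],np.round(s["ee_rot"],3).tolist(),s["grip_width"],s["contact_force"],s["q"])
a=manip.snapshot("scene")[60:260,240:440]; w=manip.snapshot("wrist")
a=cv2.resize(a,(400,400),interpolation=cv2.INTER_CUBIC)
cv2.imwrite("pics/m1.png",np.hstack([a,w[:,120:520]]))
```

```text
1.4333 [0.56699095 0.04388823 0.1930885 ] [[0.742, -0.67, -0.001], [-0.67, -0.742, -0.0], [-0.0, 0.0, -1.0]] 0.0006595250854550739 [-0.27048933  0.25524519 -0.31055025] [ 2.07396029e+01  1.88823772e+01 -1.16863912e+01 -1.40347607e-02
 -5.94677510e+01  2.71631052e+01]
```

View pics/m1.png

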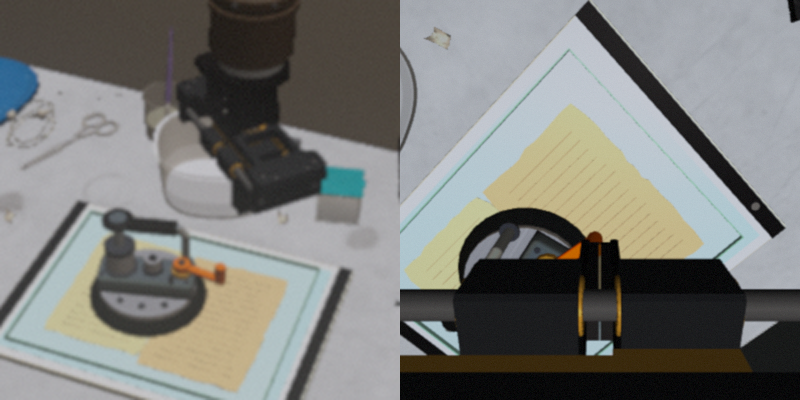

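The fingers are shut above and just beyond the knob, with nothing in the way. I'll descend and approach it.

Emit:
arm_command(
  motion=[
    [0,[0,0,-2],0],
    [0,[0,0,-3],0],
    [0,[0,0,-2.5],0],
    [0,[0,0,-1.5],0],
    [0,[-0.35,0.45,0],0],
    [0,[-0.35,0.45,0],0],
  ],
)

```text
time: 2.03
ee_pos: [0.5586, 0.0545, 0.1029]
ee_rot: [[0.742, -0.67, -0.003], [-0.67, -0.742, -0.002], [-0.001, 0.004, -1.0]]
contact_force: [0.7, -8.7, -1.2]
grip_width: 0.0009
gripper_force: 3.9
```

Emit:
arm_command(
  motion=[
    [0,[-0.45,0.12,0],0],
    [0,[-0.45,0.13,0],0],
    [0,[-0.43,0.21,0],0],
    [0,[-0.43,0.22,0],0],
    [0,[-0.38,0.29,0],0],
    [0,[-0.38,0.29,0],0],
  ],
)

```text
time: 2.53
ee_pos: [0.5341, 0.0679, 0.1042]
ee_rot: [[0.742, -0.671, 0.001], [-0.671, -0.742, 0.001], [0.0, -0.002, -1.0]]
contact_force: [-1.7, -1.8, -0.6]
grip_width: 0.0005
gripper_force: 0.7
```

Run:
```python
from h import *
a=manip.snapshot("scene")[130:250,270:390]; b=manip.snapshot("top")[150:220,265:345]
cv2.imwrite("pics/m2.png",np.hstack([cv2.resize(a,(400,400),interpolation=2),cv2.resize(b,(400,400),interpolation=2)]))
```

```text
(no output)
```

View pics/m2.png

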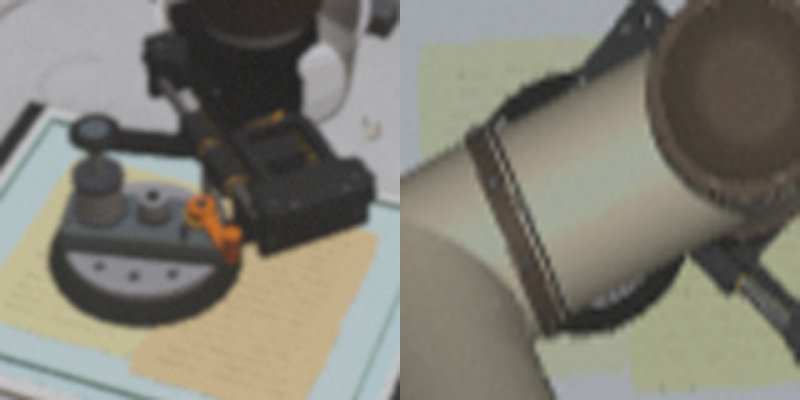

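The left panel shows the lever swinging, with the knob at about (232,243) against the fingers and the lifter undisturbed. I'll continue along the arc.

Emit:
arm_command(
  motion=[
    [0,[-0.32,0.36,0],0],
    [0,[-0.32,0.36,0],0],
    [0,[-0.24,0.41,0],0],
    [0,[-0.24,0.42,0],0],
    [0,[-0.14,0.38,0],0],
    [0,[-0.1,0.2,0],0],
  ],
)

```text
time: 3.13
ee_pos: [0.5205, 0.0894, 0.1035]
ee_rot: [[0.742, -0.67, -0.0], [-0.67, -0.742, 0.0], [-0.0, 0.0, -1.0]]
contact_force: [-0.8, -1.0, -0.4]
grip_width: 0.0008
gripper_force: 0.3
```

Run:
```python
from h import *
s=manip.get_state(); print(s["ee_pos"],s["contact_force"])
a=manip.snapshot("scene")[130:250,270:390]; 
cv2.imwrite("pics/m3.png",cv2.resize(a,(600,600),interpolation=2))
```

```text
[0.52046125 0.08937218 0.10346898] [-0.80874762 -1.04978403 -0.36628431]
```

View pics/m3.png

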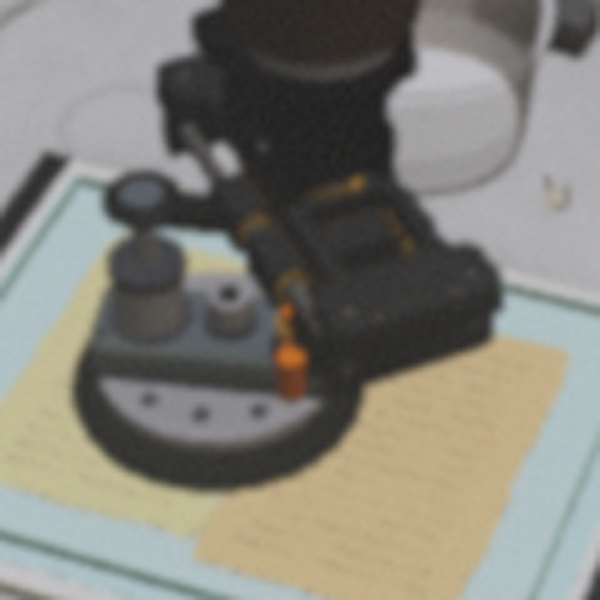

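The knob top is now at (291,355) in the 5x crop, nearly shut. No stop reaction has shown yet, so I'll creep along the tangent until one appears.

Emit:
arm_command(
  motion=[
    [0,[-0.06,0.2,0],0],
    [0,[-0.04,0.15,0],0],
    [0,[0,0,0],0],
  ],
)

```text
time: 3.43
ee_pos: [0.5196, 0.092, 0.1035]
ee_rot: [[0.742, -0.67, -0.0], [-0.67, -0.742, -0.001], [0.0, 0.001, -1.0]]
contact_force: [-0.2, -2.0, -0.3]
grip_width: 0.0002
gripper_force: 1.0
```

Emit:
arm_command(
  motion=[
    [0,[0,0.2,0],0],
    [0,[0,0,0],0],
  ],
)

```text
time: 3.6
ee_pos: [0.5191, 0.0934, 0.1033]
ee_rot: [[0.742, -0.67, -0.002], [-0.67, -0.742, -0.002], [-0.0, 0.003, -1.0]]
contact_force: [-0.3, -5.1, 0.7]
grip_width: 0.0003
gripper_force: 2.0
```

Run:
```python
from h import *
print(ray("scene",291/5+270,355/5+130,.096))
```

```text
[0.5072404  0.09599279 0.096     ]
```

Emit:
arm_command(
  motion=[
    [0,[0,0.15,0],0],
    [0,[0,0,0],0],
  ],
)

```text
time: 3.77
ee_pos: [0.5187, 0.0945, 0.1033]
ee_rot: [[0.742, -0.671, -0.003], [-0.671, -0.742, -0.002], [-0.001, 0.004, -1.0]]
contact_force: [-1.6, -5.3, 1.0]
grip_width: 0.0002
gripper_force: 2.4
```

Emit:
arm_command(
  motion=[
    [0,[0.4,-0.8,0],0],
    [0,[0.4,-0.8,0],0],
    [0,[0,0,3.5],0],
    [0,[0,0,4],0],
    [0,[0,0,3.5],0],
    [0,[2,-3.5,0],0],
    [0,[2,-3.5,0],0],
    [0,[2,-3.5,0],0],
  ],
)

```text
time: 4.43
ee_pos: [0.5894, -0.026, 0.2152]
ee_rot: [[0.743, -0.669, 0.005], [-0.669, -0.743, 0.002], [0.002, -0.004, -1.0]]
contact_force: [0.5, 0.6, -0.3]
grip_width: 0.0004
gripper_force: 0.0
```

Run:
```python
from h import *
s=manip.get_state(); print(s["time"],s["ee_pos"],s["contact_force"])
a=manip.snapshot("scene")[155:235,275:365]; b=manip.snapshot("top")[150:220,265:345]
cv2.imwrite("pics/m4.png",np.hstack([cv2.resize(a,(450,400),interpolation=2),cv2.resize(b,(350,306),interpolation=2) if 0 else np.vstack([cv2.resize(b,(350,306),interpolation=2),np.zeros((94,350,3),np.uint8)])]))
```

```text
4.4333 [ 0.58943848 -0.02601416  0.21522867] [ 0.50429679  0.63740969 -0.3326776 ]
```

View pics/m4.png

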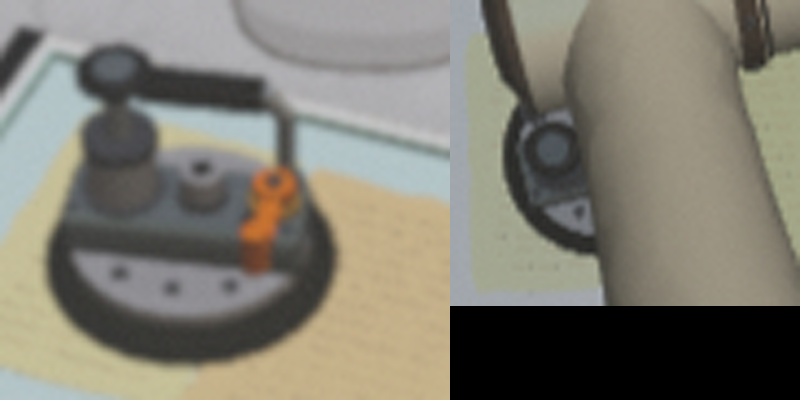

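The scene crop shows the plunger at (113,68), the turret at (201,168), the pivot at (273,186) and the knob at (257,230). The top crop shows the plunger at (102,150).

Run:
```python
from h import *
s=lambda u,v,z:ray("scene",u/5+275,v/5+155,z)[:2]
p,t,k,pl=s(273,186,.076),s(201,168,.082),s(257,230,.096),s(113,68,.139)
print(pl,ray("top",102/4.375+265,150/4.375+150,.139),t,p,k)
yd=pl-p; yaw=np.arctan2(-yd[0],yd[1]); d=k-p
print(np.degrees(yaw),np.hypot(*d),np.degrees(np.arctan2(-d[1],-d[0])-yaw))
```

```text
[0.53587645 0.18226788] [0.53628478 0.18513986 0.139     ] [0.54625024 0.14563418] [0.55370348 0.11277489] [0.50571221 0.09966237]
14.38782283784229 0.04975037216341966 0.8939524744017963
```

The lever is shut (angle about 1°) and the lifter has shifted only about 3 mm. The plunger is at about (0.536, 0.184), so I'll go above it.

Emit:
arm_command(
  motion=[
    [0,[-0.9,3.5,0],0],
    [0,[-0.9,3.5,0],0],
    [0,[-0.9,3.5,0],0],
    [0,[-0.9,3.5,0],0],
    [0,[-0.9,3.5,0],0],
    [0,[-0.85,3.5,0],0],
    [0,[0,0,-2.5],0],
    [0,[0,0,-1.5],0],
  ],
)

```text
time: 5.2
ee_pos: [0.5339, 0.1873, 0.1729]
ee_rot: [[0.744, -0.668, 0.001], [-0.668, -0.744, 0.002], [-0.001, -0.003, -1.0]]
contact_force: [-0.9, -0.1, -1.2]
grip_width: 0.0
gripper_force: 0.0
```

Emit:
arm_command(
  motion=[
    [0,[0,0,0],0],
  ],
)

```text
time: 5.28
ee_pos: [0.5323, 0.1848, 0.1703]
ee_rot: [[0.742, -0.67, -0.006], [-0.67, -0.742, -0.002], [-0.003, 0.005, -1.0]]
contact_force: [-0.5, -0.4, 0.2]
grip_width: 0.0001
gripper_force: 0.0
```

Emit:
arm_command(
  motion=[
    [0,[0.35,-0.1,0],0],
    [0,[0,0,-1.0],0],
    [0,[0,0,-0.9],0],
    [0,[0,0,-0.9],0],
    [0,[0,0,-0.8],0],
    [0,[0,0,0],0],
    [0,[0,0,0],0],
  ],
)

```text
time: 5.87
ee_pos: [0.5395, 0.1841, 0.1395]
ee_rot: [[0.742, -0.67, 0.005], [-0.67, -0.742, 0.002], [0.002, -0.004, -1.0]]
contact_force: [-2.0, 0.1, 8.4]
grip_width: 0.0005
gripper_force: 4.4
```

Emit:
arm_command(
  motion=[
    [0,[0,0,-0.5],0],
    [0,[0,0,-0.4],0],
    [0,[0,0,0],0],
  ],
)

```text
time: 6.12
ee_pos: [0.5398, 0.1841, 0.1342]
ee_rot: [[0.743, -0.669, 0.006], [-0.669, -0.743, 0.001], [0.004, -0.005, -1.0]]
contact_force: [-7.6, -1.3, 25.7]
grip_width: 0.0004
gripper_force: 12.4
```

The plunger has bottomed at TCP z 0.134. I'll release it and repeat.

Emit:
arm_command(
  motion=[
    [0,[0,0,2],0],
    [0,[0,0,2.3],0],
    [0,[0,0,0],0],
    [0,[0,0,0],0],
  ],
)

```text
time: 6.45
ee_pos: [0.5384, 0.1838, 0.1728]
ee_rot: [[0.741, -0.671, 0.003], [-0.671, -0.741, 0.002], [0.001, -0.004, -1.0]]
contact_force: [0.1, -0.6, -1.6]
grip_width: 0.0004
gripper_force: 0.0
```

Run:
```python
from h import *
s=manip.get_state(); print(s["time"],s["ee_pos"],s["contact_force"])
a=manip.snapshot("scene")[140:240,265:365]
cv2.imwrite("pics/m5.png",cv2.resize(a,(600,600),interpolation=2))
```

```text
6.45 [0.5384394  0.18379212 0.17283943] [ 0.09471259 -0.63625325 -1.63015409]
```

View pics/m5.png

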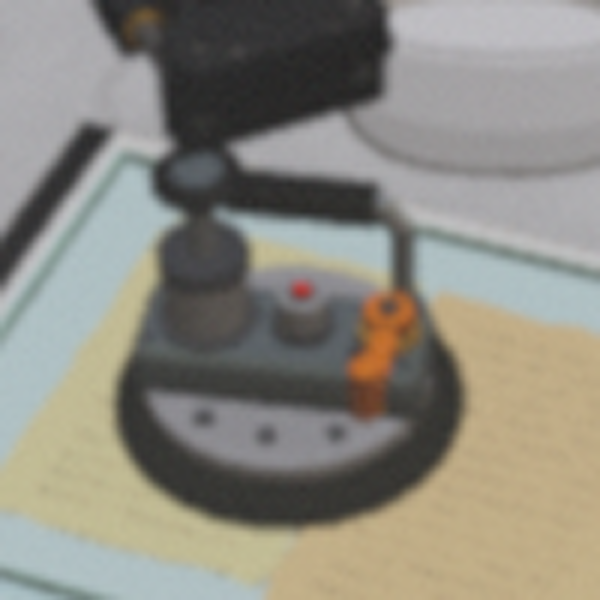

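The first stroke counted: the red pin is now at the turret mouth at (302,291), the plunger is up, and the lever is still shut. I'll do more strokes.

Emit:
arm_command(
  motion=[
    [0,[-0.2,0,-1.4],0],
    [0,[0,0,-1.4],0],
    [0,[0,0,-1.4],0],
    [0,[0,0,0],0],
    [0,[0,0,0],0],
  ],
)

```text
time: 6.92
ee_pos: [0.5374, 0.184, 0.1343]
ee_rot: [[0.744, -0.669, 0.005], [-0.669, -0.744, 0.0], [0.004, -0.003, -1.0]]
contact_force: [-7.5, -1.3, 25.5]
grip_width: 0.0003
gripper_force: 13.1
```

Emit:
arm_command(
  motion=[
    [0,[0,0,2.1],0],
    [0,[0,0,2.1],0],
    [0,[0,0,0],0],
    [0,[0,0,0],0],
  ],
)

```text
time: 7.25
ee_pos: [0.5356, 0.1836, 0.1714]
ee_rot: [[0.742, -0.671, 0.0], [-0.671, -0.742, 0.001], [-0.0, -0.0, -1.0]]
contact_force: [-0.4, 0.6, -0.7]
grip_width: 0.0004
gripper_force: 0.0
```

Emit:
arm_command(
  motion=[
    [0,[0,0,-1.4],0],
    [0,[0,0,-1.4],0],
    [0,[0,0,-1.4],0],
    [0,[0,0,0],0],
    [0,[0,0,0],0],
  ],
)

```text
time: 7.67
ee_pos: [0.5369, 0.184, 0.1342]
ee_rot: [[0.744, -0.668, 0.004], [-0.668, -0.744, -0.0], [0.003, -0.002, -1.0]]
contact_force: [-7.9, -0.9, 28.9]
grip_width: 0.0008
gripper_force: 14.9
```

Emit:
arm_command(
  motion=[
    [0,[0,0,2.1],0],
    [0,[0,0,2.1],0],
    [0,[0,0,0],0],
    [0,[0,0,0],0],
  ],
)

```text
time: 8.0
ee_pos: [0.5352, 0.1834, 0.1707]
ee_rot: [[0.742, -0.671, -0.001], [-0.671, -0.742, -0.0], [-0.001, 0.001, -1.0]]
contact_force: [0.3, -0.7, -1.0]
grip_width: 0.0005
gripper_force: 0.0
```

Emit:
arm_command(
  motion=[
    [0,[0,0,-1.4],0],
    [0,[0,0,-1.4],0],
    [0,[0,0,-1.4],0],
    [0,[0,0,0],0],
    [0,[0,0,0],0],
  ],
)

```text
time: 8.42
ee_pos: [0.5366, 0.1839, 0.1342]
ee_rot: [[0.744, -0.668, 0.003], [-0.668, -0.744, -0.001], [0.003, -0.001, -1.0]]
contact_force: [-9.6, -0.9, 31.4]
grip_width: 0.0006
gripper_force: 15.8
```

Emit:
arm_command(
  motion=[
    [0,[0,0,2.1],0],
    [0,[0,0,2.1],0],
    [0,[0,0,0],0],
    [0,[0,0,0],0],
  ],
)

```text
time: 8.75
ee_pos: [0.535, 0.1834, 0.1703]
ee_rot: [[0.742, -0.671, -0.002], [-0.671, -0.742, -0.0], [-0.001, 0.002, -1.0]]
contact_force: [0.6, -0.7, -0.8]
grip_width: 0.0001
gripper_force: 0.0
```

Emit:
arm_command(
  motion=[
    [0,[0,0,-1.4],0],
    [0,[0,0,-1.4],0],
    [0,[0,0,-1.2],0],
    [0,[0,0,0],0],
    [0,[0,0,0],0],
  ],
)

```text
time: 9.17
ee_pos: [0.5363, 0.1838, 0.1343]
ee_rot: [[0.743, -0.669, 0.002], [-0.669, -0.743, -0.001], [0.002, -0.0, -1.0]]
contact_force: [-6.5, -0.1, 23.3]
grip_width: 0.0003
gripper_force: 12.0
```

Emit:
arm_command(
  motion=[
    [0,[0,0,2.1],0],
    [0,[0,0,2.0],0],
    [0,[0,0,0],0],
    [0,[0,0,0],0],
  ],
)

```text
time: 9.5
ee_pos: [0.5348, 0.1833, 0.1709]
ee_rot: [[0.742, -0.671, -0.003], [-0.671, -0.742, -0.001], [-0.001, 0.002, -1.0]]
contact_force: [-1.1, 0.4, -2.1]
grip_width: 0.0008
gripper_force: 0.0
```

Emit:
arm_command(
  motion=[
    [0,[0,0,-1.4],0],
    [0,[0,0,-1.4],0],
    [0,[0,0,-1.3],0],
    [0,[0,0,0],0],
    [0,[0,0,0],0],
  ],
)

```text
time: 9.92
ee_pos: [0.5363, 0.1838, 0.1343]
ee_rot: [[0.743, -0.669, 0.002], [-0.669, -0.743, -0.001], [0.002, -0.0, -1.0]]
contact_force: [-7.1, -1.0, 25.1]
grip_width: 0.0005
gripper_force: 12.0
```

Emit:
arm_command(
  motion=[
    [0,[0,0,2.1],0],
    [0,[0,0,2.1],0],
    [0,[0,0,2],0],
    [0,[0,0,3],0],
    [0,[0,0,3],0],
    [0,[-1,3,0],0],
    [0,[-1,3,0],0],
    [0,[-1,3,0],0],
  ],
)

```text
time: 10.58
ee_pos: [0.5044, 0.2737, 0.2508]
ee_rot: [[0.74, -0.672, -0.004], [-0.672, -0.74, -0.002], [-0.001, 0.005, -1.0]]
contact_force: [0.5, -0.2, -0.4]
grip_width: 0.0006
gripper_force: 0.0
```

Emit:
arm_command(
  motion=[
    [0,[-1,3,0],0],
    [0,[-1,3,0],0],
    [0,[0,0,0],0],
    [0,[0,0,0],0],
    [0,[0,0,0],0],
  ],
)

```text
time: 11.0
ee_pos: [0.485, 0.333, 0.2509]
ee_rot: [[0.742, -0.67, -0.004], [-0.67, -0.742, -0.004], [-0.0, 0.005, -1.0]]
contact_force: [0.3, -1.0, 0.3]
grip_width: 0.0003
gripper_force: 0.0
```

Run:
```python
from h import *
s=manip.get_state(); print(s["time"],s["ee_pos"],s["contact_force"],np.abs(s["qvel"]).max())
a=manip.snapshot("scene")[140:240,265:365]
cv2.imwrite("pics/m6.png",cv2.resize(a,(600,600),interpolation=2))
```

```text
11.0 [0.48496025 0.33300037 0.250918  ] [ 0.25941602 -1.0111434   0.31086696] 1.1081976841609726
```

View pics/m6.png

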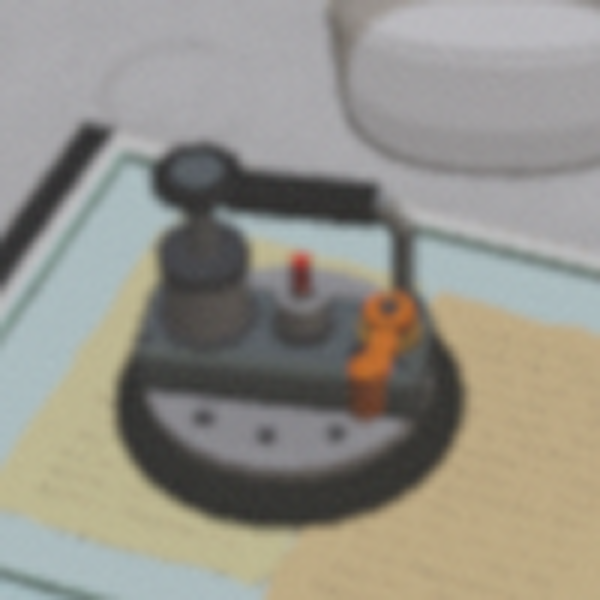

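The pin stands out, with its tip at (301,256) and a pale ring at its foot at (301,293). The plunger is up and the lever is shut. I'll check the pin's height numerically.

Run:
```python
from h import *
t=ray("scene",301/6+265,298/6+140,.082)
for h in (.013,.018): 
    u,v=proj("scene",[t[0],t[1],.082+h]); print(h,(u-265)*6,(v-140)*6)
```

```text
0.013 299.97577213217744 273.0778221987446
0.018 299.57758735916264 263.38893164754603
```

```bash
python3 -c "
from rig import manip
print(manip.finish_job())"
```

```text
the job is handed in; nothing more can be done
None
```

I pushed the release lever shut and pumped the plunger six times. The last camera check showed the red pin about 18 mm out, the plunger up and the hand clear, and I handed the job in; no verdict came back.

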